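# Open the safety cap of a descaler bottle in a one-handed opening stand

### The job

The kettle is due for descaling: clamp the square bottle in its opening stand by sliding the stand's jaw fully home, so that the bottle is gripped between jaw and cheek, then press the bottle's safety cap down against its spring, turn it anticlockwise (seen from above) while it is pressed until it comes free, and lift it off. Finish while still holding the cap in the gripper, upright and still, about 5 cm straight above the open neck; the bottle stays upright and clamped in the stand. Do not disturb the cups, the spoon and the fish tin around it.

Things in the scene. Friction and masses are not known exactly. Their poses are not given: they have to be found in the camera images.
- stand: Grey plastic one-handed bottle-opening stand, fixed to the worktop. Base plate 100 (x) by 215 (y) by 10 mm thick; origin on the worktop under the bottle's clamped place, z up. On its +y side a fixed cheek, its face at y = +33 mm, 64 mm high over the worktop, with two side lips that reach 20 mm along the bottle. The sliding jaw is on its -y side and moves along the stand's +y to clamp.
- jaw (a joint): Travel of the sliding jaw along the stand's +y, m. 0 is fully open (gap 40 mm); starts between 0 and 0.015. At 0.040 the jaw's face meets the bottle standing against the cheek (a bottle that stands up to 5 mm off the cheek is pushed home by it); the end stop is at 0.044. Friction slide: takes 10 to 16 N to move and stays where it is left.
- jaw_grip (a point): Grip point of the jaw's upright paddle: 40 (stand x) by 12 (stand y) mm, upright, top edge at 92 mm over the worktop; this point lies on the paddle's middle, 80 mm over the worktop. It moves with the jaw; with the jaw shut it lies 95 mm from the stand's origin towards its -y. The free gap between paddle and jaw block is 44 mm wide, bridged by a 12 mm rod at 36 mm height; jaw block top at 57 mm.
- bottle: White square plastic bottle, 66 by 66 mm, loose, 0.4 kg or so, standing on the stand's base plate (10 mm over the worktop), its sides parallel to the stand's. Origin: centre of its underside, z up. Body 106 mm high, shoulder up to 116 mm, neck diameter 28 mm with bayonet tabs out to 39 mm, neck top at 140 mm.
- bottle_mouth (a point): Centre of the open top of the bottle's neck, 140 mm over the bottle's underside.
- cap: White ribbed round safety cap, outer diameter 50 mm, 29 mm high, 70 g, loose; origin at the centre of its lower rim, z up, x along its two inner lugs. Closed, its origin is 126 mm above the bottle's underside, its x parallel to the bottle's x (9 degrees play); 10 mm of free neck lie below its rim. Unturned it is locked: lifting it lifts the bottle.
- cap_top (a point): Centre of the cap's flat top, 29 mm above its rim. A spring liner pushes the cap up: pressing takes 3.5 N at first, 9 N at the bottom stop 8 mm down. It turns only when 4 mm down or more (6 mm is good), and only anticlockwise from above. From 57 to 120 degrees of turn it is free to be lifted straight up (70 to 80 is good).
- mug_tea: Bystander: white mug, 82x114x91 mm, origin under its centre. Leave alone.
- teaspoon: Bystander: metal teaspoon lying flat, 132x26x9 mm, origin under its centre. Leave alone.
- espresso_cup: Bystander: small white cup with a handle, 61x86x51 mm, beside the stand's cheek; origin under its centre. Leave alone.
- fish_tin: Bystander: flat tin, 63x105x24 mm, behind the stand; origin under its centre. Leave alone.
Not all that is in view belongs to the job. What is meant by the cap is not blue, brown or orange, and is the larger of those in its own colour.

How it is judged:
By the outcome, as a careful person would: the job done as asked, in the order asked, and still so for the second after the job is handed in, while the arm keeps its last pose, push and grip.
It also fails if it takes over 51 s, if anything falls off the work surface, if the arm or the gripper's body presses on something with over 40 N, if the wrist force passes 120 N, or if a joint passes its speed limit or range.

### The arm

A 7-joint arm with a two-finger parallel gripper is mounted at the origin on a cart in front of the work surface, level with it; the furniture and walls round the work are solid. World frame = base frame: x ahead of the robot, y to its left, z up, the work surface at z = 0. Lengths are in m, angles in rad, forces in N, time in s.
With the tool pointing down it reaches from about 0.425 to 0.925 m from the base axis. Payload 6.8 kg.
Tool frame: the origin (TCP) lies midway between the tips of the shut fingers; the grasp point (between the pads) lies r.grip_point_offset behind it (r.grip_point_offset is the distance from the TCP to the grasp point, in m); z points along the fingers, y is the line along which they close (so a half turn about z gives the same grasp; the last joint's range is limited). The gripper opens to 85 mm and grips with 20 to 120 N. Pads are 22 mm wide; open, the fingers measure 114 mm over their backs; the gripper's body (76 mm by 85 mm) begins 54 mm behind the grasp point. The pads swing forward as they close: fully open they stand 13 mm farther back than shut.
Start: joints at [1.057, 0.477, 0.022, 1.555, -0.011, 1.109, -0.083], TCP at [0.266, -0.62, 0.231] pointing down, gripper open.
Joint ranges: [-2.96, 2.96], [-0.34, 2.1], [-1.41, 1.46], [0.24, 2.44], [-1.37, 4.51], [0.17, 1.92], [-2.96, 2.96]. Speed limits (rad/s): [2.39, 2.39, 3.14, 3.14, 3.14, 3.14, 3.14].

### API

Orientations are given as a rotation vector (axis times angle).
In Python, from bench import r gives the robot as it stands. The module is installed in compiled form; this text tells all that it offers.
- The arm moves only by the shell command python3 -m crank 'ROWS' [FORCE]. ROWS is JSON, a list of rows, each a list of 5 numbers: the shift along the world's x, y, z in units of 200 mm (1.0 is 200 mm), then the turn about the world's z in units of 45 degrees (1.0 is 45 degrees), then the opening, from -1 (shut) to 1 (fully open). In form: [[dx, dy, dz, turn, jaw], ...]. A call has 1 to 8 rows; each row shifts and turns the commanded pose from where the row before left it; what a row does not reach is not made up. A row lasts 1/12 s, in which the tool goes at most 41.7 mm and 7.16 degrees, less where a joint would pass 70% of its speed; a pose out of reach is approached as far as the arm can. A call with a number of a shift or a turn outside -1 to 1 is refused whole. A call with a gripper value outside its range is refused whole. The fingers move at their own pace and stop on an object; FORCE is the grip in N (left out, the last holds). Time passes only in rows, so rows that do not move let the fingers close. It gives the time, the measured TCP pose, the force, the opening and the grip force at its end, in the units of the state.
- r.get_obs(): the state, without advancing time (a new reading comes with each control period).
- r.grab_frame(name): name is "scene" or "top" or "wrist"; returns the picture (480x640x3 uint8, blue, green, red); there is no depth.
- r.camera_model(name): a dict with "fx", "fy", "cx", "cy" (pixels), "R" (3x3) and "t" (3): a world point X has camera coordinates R X + t. Camera axes: x right, y down, z forward; pixel columns grow to the right and rows downward; lengths in m; the calibration is good to about 2 mm. A picture is of the moment at which its call begins: read the wrist's pose just before it. camera_model takes no time and is no camera call; for the wrist camera it gives the pose at the moment of the call.
- r.hand_in(): hands the job in; it is judged then, once.
The state is a dict: "clock": time; "joints": joint angles; "qvel": joint speeds; "tau": joint torques, N m; "tcp_pos": TCP position; "orientation": TCP orientation; "contact_force": force on the tool from outside, world axes, zero at the start; "moment": the same for the moment, N m; "grip_width": finger opening in m; "gripper_force": force on a finger pad.
Only numpy, scipy, OpenCV 4.12 (cv2) and the standard library are available. Lean on these libraries where they do the work, as an engineer would, in place of code of your own. Each camera call takes 0.05 s, during which the arm holds its last target. There are 200 camera calls.

## Working session

There is one attempt and no reset: what is moved stays moved. The work goes in short steps, Python scripts to look and compute and a shell command to move; the robot and the scene stay as the last step left them, time stands still between calls to the robot, and variables do not carry over. Pictures are saved under pics/ and viewed, at most 10 in all, crops included, and the job is handed in when it is done.

```bash
mkdir -p pics; python3 - <<'E'
from bench import r
import cv2,numpy as np
print(r.get_obs(), r.grip_point_offset)
for n in ("scene","top"):
    cv2.imwrite(f"pics/{n}0.png", r.grab_frame(n)); c=r.camera_model(n); print(n,c["fx"],c["cx"],c["cy"],(-np.array(c["R"]).T@np.array(c["t"])).round(3),np.round(c["R"],3).tolist())
E
```

```text
{'clock': 0.0, 'joints': array([ 1.0569118 ,  0.4778317 ,  0.02232437,  1.55646834, -0.0114979 ,
        1.10931251, -0.08308161]), 'qvel': array([ 7.07893992e-04,  9.68634775e-04, -1.22902471e-03,  8.36801044e-04,
       -3.39681470e-04,  5.35602675e-05,  5.60726059e-04]), 'tau': array([ 8.84221263e-04, -5.96445358e+01,  1.60784896e+00, -2.81198269e+01,
        1.23232801e-02,  9.36555531e-03,  1.33321117e-05]), 'tcp_pos': array([ 0.26620232, -0.61962936,  0.23029711]), 'orientation': array([-3.07535131e+00, -6.32757463e-01,  8.07615066e-04]), 'contact_force': array([-0.18824546, -0.06523386,  0.16759539]), 'moment': array([ 0.08838278,  0.01149178, -0.0231049 ]), 'gripper_force': 0.0, 'grip_width': 0.08580367900432823} 0.0187
scene 554.9518640310541 306.51198082007556 244.4800193515616 [-0.405  0.552  0.741] [[-0.524, -0.851, 0.009], [-0.422, 0.251, -0.871], [0.739, -0.46, -0.491]]
top 582.4283294638981 321.32246204518793 247.65733469268147 [0.104 0.091 1.598] [[-0.306, -0.952, 0.007], [-0.916, 0.293, -0.275], [0.26, -0.091, -0.961]]
```

View pics/scene0.png

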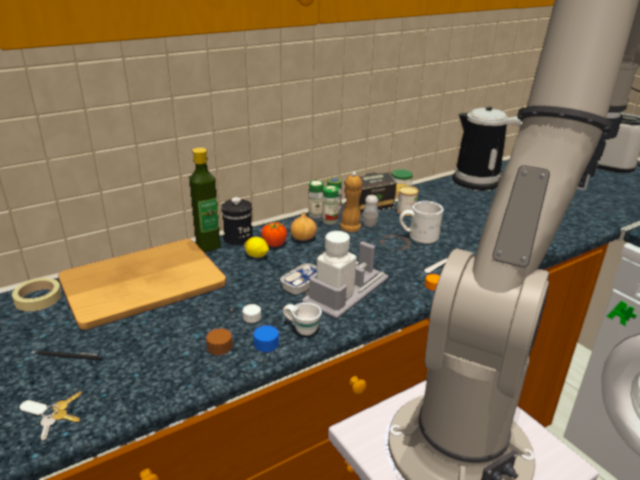

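View pics/top0.png

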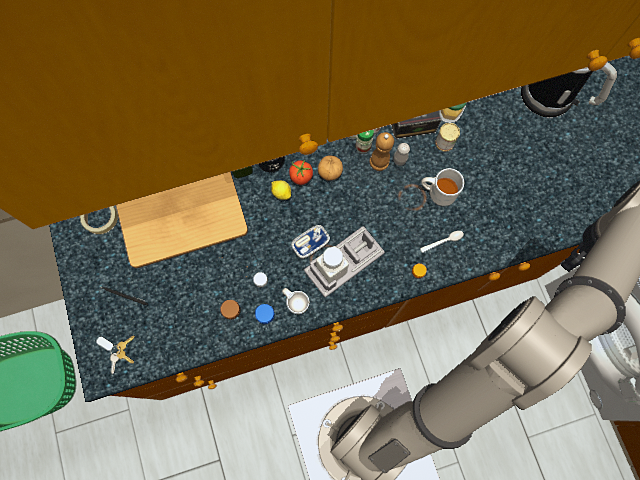

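The stand, with the bottle and white cap, is at about (345,262) in the top view and (345,275) in the scene view. The espresso cup is at (297,300) and the tin at (311,240). I'll enlarge both.

```bash
python3 - <<'E'
import cv2,numpy as np
a=cv2.imread("pics/top0.png")[215:305,285:395]; b=cv2.imread("pics/scene0.png")[225:320,290:400]
cv2.imwrite("pics/cropA.png",cv2.resize(a,None,fx=7,fy=6.5+.5-0.5+0.0,interpolation=cv2.INTER_CUBIC) if 0 else cv2.resize(a,None,fx=6,fy=6,interpolation=cv2.INTER_CUBIC))
cv2.imwrite("pics/cropB.png",cv2.resize(b,None,fx=6,fy=6,interpolation=cv2.INTER_CUBIC))
E
```

```text
(no output)
```

View pics/cropA.png

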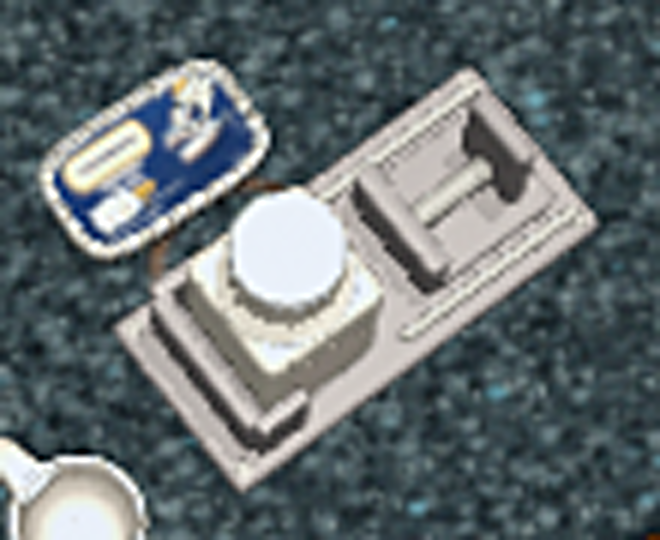

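View pics/cropB.png

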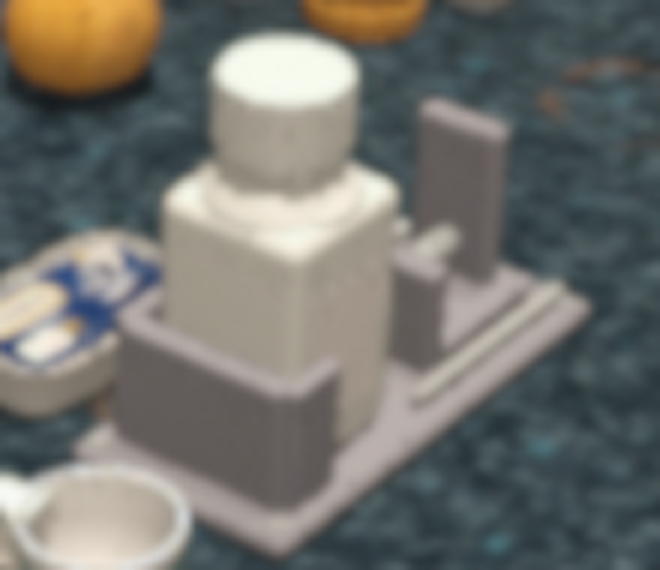

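The top crop shows plate corners at crop pixels (470,68), (598,220), (240,490) and (115,325), and the cap top at (290,245). In the scene crop the cap top is at (285,70) and the paddle's top edge runs (423,100) to (508,128).

```bash
cat > h.py <<'E'
import numpy as np
from bench import r
def ray(n,uv,z,c=None):
    c=c or r.camera_model(n); R=np.array(c["R"]);t=np.array(c["t"]);o=-R.T@t
    d=R.T@np.array([(uv[0]-c["cx"])/c["fx"],(uv[1]-c["cy"])/c["fy"],1]); return o+d*(z-o[2])/d[2]
def proj(n,X,c=None):
    c=c or r.camera_model(n); p=np.array(c["R"])@X+np.array(c["t"]); return np.array([c["fx"]*p[0]/p[2]+c["cx"],c["fy"]*p[1]/p[2]+c["cy"]])
T=lambda u,v:(285+u/6,215+v/6)
S=lambda u,v:(290+u/6,225+v/6)
E
python3 - <<'E'
from h import *
P=[ray("top",T(*p),.01)[:2] for p in [(470,68),(598,220),(240,490),(115,325)]]
print(np.round(P,4)); 
for i in range(4): print(np.linalg.norm(P[i]-P[(i+1)%4]))
ey=(P[3]-P[0]+P[2]-P[1]); ey/=np.linalg.norm(ey); print("ey",ey,np.degrees(np.arctan2(ey[1],ey[0])))
e2=(P[1]-P[0]+P[2]-P[3]);print(np.degrees(np.arctan2(e2[1],e2[0])))
print("centre",np.mean(P,0))
print("cap",ray("top",T(290,245),.165),ray("scene",S(285,70),.165))
for p in [(423,100),(508,128),(417,107),(500,136)]: print("pad scene",ray("scene",S(*p),.092))
print("cup",ray("top",(297,300),.05),"tin",ray("top",(311,240),.024))
E
```

```text
[[ 0.5576 -0.1935]
 [ 0.4678 -0.2266]
 [ 0.3962 -0.0257]
 [ 0.4886  0.0058]]
0.09565134171606231
0.21326413050837437
0.09763684695101214
0.21094222503325993
ey [-0.3314051   0.94348856] 109.35408153419546
-160.4745845984038
centre [ 0.4775645  -0.10997824]
cap [ 0.46186582 -0.06715157  0.165     ] [ 0.45686763 -0.06408031  0.165     ]
pad scene [ 0.51708438 -0.17556604  0.092     ]
pad scene [ 0.48150292 -0.19092575  0.092     ]
pad scene [ 0.51366683 -0.17006761  0.092     ]
pad scene [ 0.4780375  -0.18428222  0.092     ]
cup [0.40321058 0.05191445 0.05      ] tin [ 0.56020141 -0.03706785  0.024     ]
```

```bash
python3 -m crank '[[0.083,0.157,0,-0.01,1],[0.083,0.157,0,-0.01,1],[0.083,0.157,0,-0.01,1],[0.083,0.157,0,-0.01,1],[0.083,0.157,0,-0.01,1],[0.083,0.157,0,-0.01,1],[0.083,0.157,0,-0.01,1],[0.083,0.157,0,-0.01,1]]' 40; python3 -m crank '[[0.083,0.157,0,-0.01,1],[0.083,0.157,0,0,1],[0.083,0.157,0,0,1],[0.083,0.157,0,0,1],[0.083,0.157,0,0,1],[0.083,0.157,0,0,1],[0,0,0,0,1],[0,0,0,0,1]]'; python3 - <<'E'
from h import *
import cv2
c=r.camera_model("wrist"); o=r.get_obs(); cv2.imwrite("pics/w1.png",r.grab_frame("wrist")); np.savez("w1.npz",**{k:np.array(v) for k,v in c.items()})
print(o["clock"],o["tcp_pos"],o["orientation"],o["joints"].round(2),o["contact_force"])
E
```

```text
clock: 0.77
tcp_pos: [0.3995, -0.3672, 0.2311]
orientation: [-3.095, -0.535, 0.001]
contact_force: [1.3, -0.4, 0.1]
grip_width: 0.0855
gripper_force: 0.0
clock: 1.43
tcp_pos: [0.4997, -0.178, 0.2311]
orientation: [-3.095, -0.532, 0.0]
contact_force: [-0.7, -0.7, -0.4]
grip_width: 0.0854
gripper_force: 0.0
1.4333 [ 0.49965203 -0.17804557  0.23107031] [-3.09547322e+00 -5.31767160e-01  1.75745664e-04] [ 0.39  0.25 -0.2   1.89  0.06  1.01 -1.06] [-0.70583404 -0.73751134 -0.40910951]
```

View pics/w1.png

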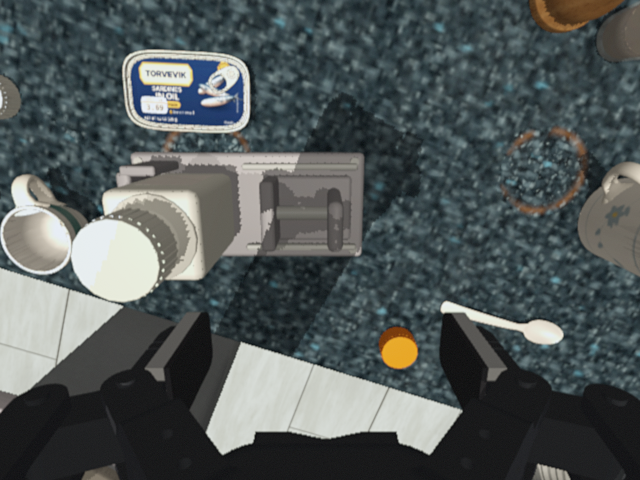

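The wrist view shows the stand axis-aligned with the image: plate corners at (363,153) and (361,255), the paddle's top face around x 328–343 and y 188–250, and the cap top at (115,260).

```bash
python3 - <<'E'
from h import *
import cv2
c=dict(np.load("w1.npz"))
P=[ray("w",p,.01,c) for p in [(363,153),(361,255),(132,153)]]
print(np.round(P,4),[np.linalg.norm(P[0]-P[i]) for i in (1,2)])
d=P[2]-P[0];print("yaw",np.degrees(np.arctan2(d[1],d[0]))-90)
d=P[1]-P[0];print("yaw",np.degrees(np.arctan2(d[1],d[0]))+180)
print("cap",ray("w",(115,260),.165,c))
im=cv2.imread("pics/w1.png"); cv2.imwrite("pics/w1c.png",cv2.resize(im[140:310,60:380],None,fx=2.5,fy=2.5,interpolation=cv2.INTER_CUBIC))
E
```

```text
[[ 0.5587 -0.1934  0.01  ]
 [ 0.4667 -0.2268  0.01  ]
 [ 0.4884  0.0051  0.01  ]] [np.float64(0.09788348821570918), np.float64(0.2106170838593371)]
yaw 19.506716065879843
yaw 19.945466026248567
cap [ 0.46072139 -0.06519346  0.165     ]
```

View pics/w1c.png

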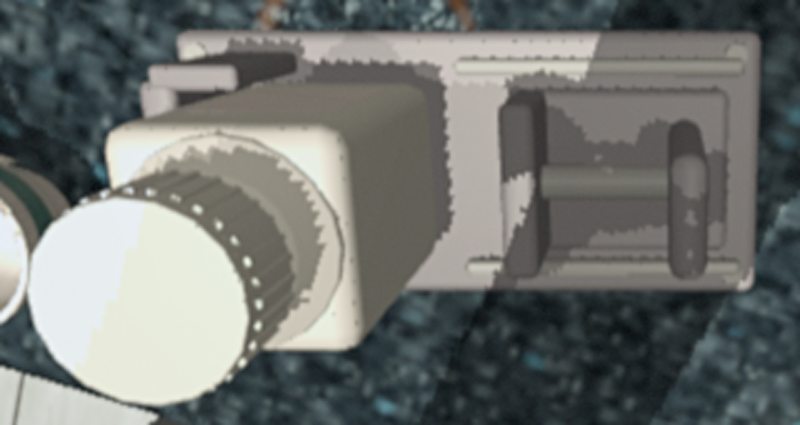

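The crop shows the paddle's top face at crop x 670–708 and y 152–278, and the cap top centred at (139,300) with a radius of about 108.

```bash
python3 - <<'E'
from h import *
c=dict(np.load("w1.npz")); f=lambda u,v:(60+u/2.5,140+v/2.5)
for p in [(689,152),(689,278),(670,215),(708,215),(689,215)]: print(ray("w",f(*p),.092,c))
cap=ray("w",f(139,300),.165,c)[:2]; print("cap",cap)
ey=np.array([-np.sin(np.radians(19.6)),np.cos(np.radians(19.6))]);ex=np.array([ey[1],-ey[0]])
p=ray("w",f(689,215),.092,c)[:2]; print("pad",p,"rel cap: y",(p-cap)@ey,"x",(p-cap)@ex)
print("corner rel cap y", (np.array([.5587,-.1934])-cap)@ey,(np.array([.4884,.0051])-cap)@ey)
E
```

```text
[ 0.52252389 -0.17793382  0.092     ]
[ 0.48612717 -0.19113301  0.092     ]
[ 0.50278221 -0.17906482  0.092     ]
[ 0.50656918 -0.18974776  0.092     ]
[ 0.50467574 -0.18440641  0.092     ]
cap [ 0.46083539 -0.06551495]
pad [ 0.50467574 -0.18440641] rel cap: y -0.12670890182002956 x 0.0014177983932391128
corner rel cap y -0.15330390210699837 0.05727674762472292
```

```bash
python3 -m crank '[[0.02,-0.03,0,0.02,-0.1],[0,0,-0.14,0,-0.1],[0,0,-0.14,0,-0.1],[0,0,-0.14,0,-0.1],[0,0,-0.14,0,-0.1],[0,0,-0.14,0,-0.1],[0,0,-0.14,0,-0.1],[0,0,0,0,-0.1]]' 60; python3 -m crank '[[0,0,0,0,-1],[0,0,0,0,-1],[0,0,0,0,-1],[0,0,0,0,-1],[0,0,0,0,-1],[0,0,0,0,-1]]'
```

```text
clock: 2.15
tcp_pos: [0.4987, -0.1878, 0.0585]
orientation: [-3.091, -0.544, 0.013]
contact_force: [-0.1, 0.8, -0.2]
grip_width: 0.0386
gripper_force: 0.0
clock: 2.65
tcp_pos: [0.5025, -0.1865, 0.0643]
orientation: [-3.093, -0.547, 0.0]
contact_force: [-5.4, 3.1, 2.7]
grip_width: 0.0111
gripper_force: 59.9
```

```bash
python3 -m crank '[[-0.01,0.028,0,0,-1],[-0.01,0.028,0,0,-1],[-0.01,0.028,0,0,-1],[-0.01,0.028,0,0,-1],[0,0,0,0,-1],[0,0,0,0,-1]]'; python3 -m crank '[[-0.005,0.014,0,0,-1],[-0.005,0.014,0,0,-1],[0,0,0,0,-1],[0,0,0,0,-1]]'
```

```text
clock: 3.15
tcp_pos: [0.4959, -0.1676, 0.0644]
orientation: [3.09, 0.543, 0.004]
contact_force: [0.6, -6.5, -2.9]
grip_width: 0.0107
gripper_force: 59.2
clock: 3.48
tcp_pos: [0.4941, -0.1626, 0.0644]
orientation: [3.089, 0.542, 0.005]
contact_force: [0.8, -8.1, -4.3]
grip_width: 0.0109
gripper_force: 59.0
```

```bash
for i in 1 2; do python3 -m crank '[[-0.005,0.014,0,0,-1],[0,0,0,0,-1],[0,0,0,0,-1]]' | egrep 'tcp|contact'; done
```

```text
tcp_pos: [0.4932, -0.1599, 0.0644]
contact_force: [1.6, -9.0, -4.8]
tcp_pos: [0.4922, -0.1571, 0.0644]
contact_force: [0.3, -8.3, -4.6]
```

```bash
for i in 1 2; do python3 -m crank '[[-0.005,0.014,0,0,-1],[0,0,0,0,-1],[0,0,0,0,-1]]' | egrep 'tcp|contact'; done
```

```text
tcp_pos: [0.4913, -0.1546, 0.0645]
contact_force: [1.5, -9.5, -5.7]
tcp_pos: [0.4907, -0.1528, 0.0645]
contact_force: [2.1, -12.3, -6.1]
```

```bash
for i in 1 2; do python3 -m crank '[[-0.005,0.014,0,0,-1],[0,0,0,0,-1],[0,0,0,0,-1]]' | egrep 'tcp|contact'; done
```

```text
tcp_pos: [0.4906, -0.1527, 0.0645]
contact_force: [6.9, -20.2, -13.0]
tcp_pos: [0.4907, -0.1526, 0.0646]
contact_force: [10.4, -28.6, -19.2]
```

```bash
for i in 1 2; do python3 -m crank '[[-0.005,0.014,0,0,-1],[0,0,0,0,-1],[0,0,0,0,-1]]' | egrep 'tcp|contact'; done
```

```text
tcp_pos: [0.4906, -0.1526, 0.0647]
contact_force: [15.2, -36.8, -24.4]
tcp_pos: [0.4906, -0.1525, 0.0648]
contact_force: [17.8, -43.9, -29.9]
```

```bash
python3 -m crank '[[0.01,-0.028,0,0,-1],[0.009,-0.025,0,0,-1],[0,0,0,0,-1],[0,0,0,0,-0.1],[0,0,0,0,-0.1],[0,0,0,0,-0.1],[0,0,0,0,-0.1],[0,0,0,0,-0.1]]'; python3 -m crank '[[0,0,0.15,0,-0.1],[0,0,0.15,0,-0.1],[0,0,0.15,0,0.2],[0,0,0.15,0,0.5],[0,0,0.15,0,1],[0,0,0.15,0,1],[0,0,0,0,1],[0,0,0,0,1]]'; python3 - <<'E'
from h import *
import cv2
c=r.camera_model("wrist"); cv2.imwrite("pics/w2.png",r.grab_frame("wrist")); np.savez("w2.npz",**{k:np.array(v) for k,v in c.items()})
im=cv2.imread("pics/w2.png"); cv2.imwrite("pics/w2c.png",cv2.resize(im[120:320,0:400],None,fx=2,fy=2,interpolation=cv2.INTER_CUBIC))
E
```

```text
clock: 6.15
tcp_pos: [0.4896, -0.147, 0.064]
orientation: [3.092, 0.549, 0.003]
contact_force: [0.5, -2.8, 0.9]
grip_width: 0.0383
gripper_force: 0.0
clock: 6.82
tcp_pos: [0.4896, -0.1461, 0.2449]
orientation: [3.092, 0.55, 0.005]
contact_force: [0.1, 0.6, 0.1]
grip_width: 0.0853
gripper_force: 0.0
```

View pics/w2c.png

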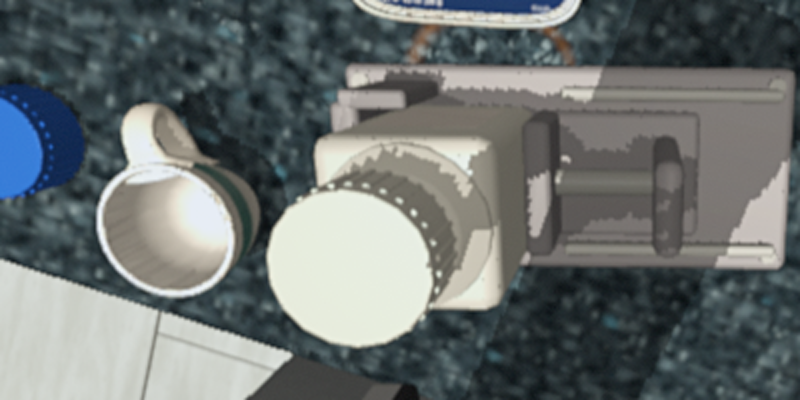

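The jaw block now touches the bottle. The cap top spans crop x 268–433 and y 187–347, so its centre is at about (350,267), which is image (175,253.5).

```bash
python3 - <<'E'
from h import *
c=dict(np.load("w2.npz")); f=lambda u,v:(u/2,120+v/2)
X=ray("w",f(350,267),.165,c); L=ray("w",f(268,267),.165,c);Rr=ray("w",f(433,267),.165,c)
p=ray("w",f(668,208),.092,c)
ey=np.array([-np.sin(np.radians(19.6)),np.cos(np.radians(19.6))])
print(X,np.linalg.norm(L-Rr),p,(X-p)[:2]@ey)
print(r.get_obs()["joints"].round(2), (X-r.get_obs()["tcp_pos"])/.2)
E
```

```text
[ 0.45905792 -0.06116375  0.165     ] 0.049641672853174126 [ 0.49317577 -0.1523489   0.092     ] 0.09734653069302525
[ 0.35  0.2  -0.21  1.92  0.05  1.02 -1.1 ] [-0.14720375  0.42421769 -0.39170453]
```

```bash
python3 -m crank '[[-0.05,0.14,0,0,1],[-0.05,0.14,0,0,1],[-0.05,0.14,0,0,1],[0,0,-0.13,0,1],[0,0,-0.13,0,1],[0,0,-0.14,0,1],[0,0,-0.14,0,1],[0,0,0,0,1]]' 50; python3 -m crank '[[0,0,0,0,1],[0,0,0,0,1]]'
```

```text
clock: 7.53
tcp_pos: [0.4535, -0.0621, 0.1296]
orientation: [-3.09, -0.55, 0.018]
contact_force: [-1.1, -0.3, -0.4]
grip_width: 0.0854
gripper_force: 0.0
clock: 7.7
tcp_pos: [0.4588, -0.0625, 0.1357]
orientation: [-3.093, -0.549, 0.001]
contact_force: [-0.0, -0.5, 0.4]
grip_width: 0.0855
gripper_force: 0.0
```

```bash
python3 -m crank '[[0,0,0,0,-1],[0,0,0,0,-1],[0,0,0,0,-1],[0,0,0,0,-1],[0,0,0,0,-1],[0,0,0,0,-1]]' 50;  python3 -m crank '[[0,0,-0.01,0,-1],[0,0,-0.01,0,-1],[0,0,0,0,-1],[0,0,0,0,-1],[0,0,0,0,-1]]'
```

```text
clock: 8.2
tcp_pos: [0.4594, -0.0628, 0.136]
orientation: [3.093, 0.548, 0.003]
contact_force: [0.4, 0.0, 3.5]
grip_width: 0.0491
gripper_force: 51.0
clock: 8.62
tcp_pos: [0.4594, -0.0628, 0.1317]
orientation: [3.093, 0.548, 0.002]
contact_force: [0.8, -0.1, 6.1]
grip_width: 0.0488
gripper_force: 51.3
```

```bash
python3 -m crank '[[0,0,-0.012,0,-1],[0,0,0,0,-1],[0,0,0,0,-1],[0,0,0,0,-1]]' 60; python3 -m crank '[[0,0,0,0.08,-1],[0,0,0,0.08,-1],[0,0,0,0.08,-1],[0,0,0,0.08,-1],[0,0,0,0.08,-1],[0,0,0,0,-1]]'; python3 - <<'E'
from h import *
print(r.get_obs()["moment"],r.get_obs()["joints"].round(2))
E
```

```text
clock: 8.95
tcp_pos: [0.4594, -0.0628, 0.1294]
orientation: [3.093, 0.548, 0.002]
contact_force: [-0.8, 0.4, 8.3]
grip_width: 0.0491
gripper_force: 60.7
clock: 9.45
tcp_pos: [0.4595, -0.0628, 0.1294]
orientation: [2.967, 1.03, 0.002]
contact_force: [-0.0, 0.6, 8.6]
grip_width: 0.0489
gripper_force: 60.7
[0.16175205 0.04767666 0.06862558] [ 0.28  0.29 -0.33  2.13  0.14  0.74 -1.03]
```

```bash
python3 -m crank '[[0,0,0,0.09,-1],[0,0,0,0.09,-1],[0,0,0,0.09,-1],[0,0,0,0.09,-1],[0,0,0,0.09,-1],[0,0,0,0.09,-1],[0,0,0,0.09,-1],[0,0,0,0,-1]]'; python3 -m crank '[[0,0,0,0.09,-1],[0,0,0,0.09,-1],[0,0,0,0.09,-1],[0,0,0,0.09,-1],[0,0,0,0.09,-1],[0,0,0,0.09,-1],[0,0,0,0.09,-1],[0,0,0,0,-1]]'; python3 - <<'E'
from h import *
import cv2
o=r.get_obs();print(o["moment"],o["joints"].round(2))
E
```

```text
clock: 10.12
tcp_pos: [0.4596, -0.0628, 0.1295]
orientation: [2.624, 1.726, 0.002]
contact_force: [0.1, 0.4, 8.4]
grip_width: 0.0487
gripper_force: 60.7
clock: 10.78
tcp_pos: [0.4595, -0.0628, 0.1294]
orientation: [2.121, 2.316, 0.002]
contact_force: [0.8, 0.9, 8.2]
grip_width: 0.049
gripper_force: 60.7
[0.01512247 0.01964521 0.02283967] [ 0.45  0.31 -0.52  2.11  0.23  0.76 -0.13]
```

```bash
python3 -m crank '[[0,0,0.02,0,-1],[0,0,0.02,0,-1],[0,0,0.02,0,-1],[0,0,0,0,-1],[0,0,0,0,-1]]'
```

```text
clock: 11.2
tcp_pos: [0.458, -0.0629, 0.1405]
orientation: [-2.126, -2.312, 0.001]
contact_force: [0.5, 1.2, -0.5]
grip_width: 0.049
gripper_force: 61.9
```

```bash
python3 -m crank '[[0,0,0.03,0,-1],[0,0,0.05,0,-1],[0,0,0.06,0,-1],[0,0,0.06,0,-1],[0,0,0.05,0,-1],[0,0,0.05,0,-1],[0,0,0,0,-1],[0,0,0,0,-1]]'; python3 -m crank '[[0,0,0,0,-1],[0,0,0,0,-1],[0,0,0,0,-1],[0,0,0,0,-1]]'; python3 - <<'E'
from h import *
import cv2
a=r.grab_frame("scene")[190:330,280:420]
cv2.imwrite("pics/s3.png",cv2.resize(a,None,fx=4,fy=4,interpolation=cv2.INTER_CUBIC))
E
```

```text
clock: 11.87
tcp_pos: [0.4589, -0.0629, 0.2014]
orientation: [2.126, 2.312, 0.001]
contact_force: [-0.1, -0.0, -1.1]
grip_width: 0.0485
gripper_force: 62.1
clock: 12.2
tcp_pos: [0.4584, -0.0628, 0.2004]
orientation: [-2.126, -2.312, 0.001]
contact_force: [-0.3, 0.5, -0.0]
grip_width: 0.0485
gripper_force: 62.1
```

View pics/s3.png

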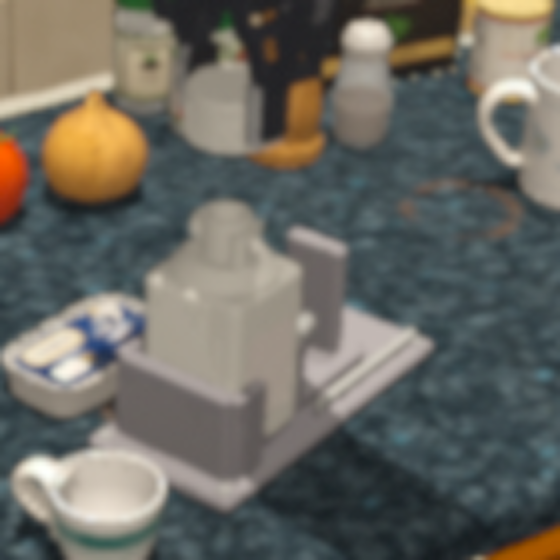

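The open neck's top is at (225,215) in this crop, and the bottle is upright in the stand with the jaw against it. The white cap is in the gripper straight above, its rim at about y=150. The tin and cup haven't moved.

```bash
python3 - <<'E'
from h import *
o=r.get_obs();print(o["qvel"].round(4).tolist(),o["grip_width"],((proj("scene",np.array([.4595,-.063,.150]))-[280,190])*4).round(),((proj("scene",np.array([.4595,-.063,.2]))-[280,190])*4).round())
print(r.hand_in())
E
```

```text
[0.0014, -0.0013, 0.0007, -0.0035, -0.0016, 0.0012, -0.0006] 0.04902823865291217 [225. 209.] [228. 128.]
the job is handed in; nothing more can be done
None
```

I clamped the bottle, pressed and turned the cap free, and handed the job in after about 12 s with the cap held upright about 5 cm above the open neck; the hand-in gave no verdict.

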